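Sort the mixed truffles onto their tasting boards

ROBOT

A 6-joint arm with a two-finger parallel gripper is mounted at the origin on a cart in front of the work surface, level with it; the furniture and walls round the work are solid. World frame = base frame: x ahead of the robot, y to its left, z up, the work surface at z = 0. Lengths are in mm, angles in rad, forces in N, time in s.
With the tool pointing down it reaches from about 275 to 1000 mm from the base axis. Payload 8.4 kg.
Tool frame: the origin (TCP) lies at the very end of the fingers, on their centre line; the grasp point (between the pads) lies 19 mm behind it; z points along the fingers, x is the direction in which the jaws open and shut, and the axes are right-handed (so a half turn about z gives the same grasp; the last joint's range is limited). The gripper opens to 85 mm and grips with 20 to 120 N. Pads are 22 mm wide; open, the fingers measure 114 mm over their backs; the gripper's body (76 mm by 85 mm) begins 54 mm behind the grasp point. The pads swing forward as they close: fully open they stand 13 mm farther back than shut.
Start: joints at [1.222, 0.353, 1.633, -0, 1.155, -0.002], TCP at [212.43, 587.794, 231.281] pointing down, gripper open.
Joint ranges: [-2.63, 2.63], [-0.92, 2.1], [0.06, 2.66], [-1.3, 4.44], [0, 2.69], [-3.02, 3.02]. Speed limits (rad/s): [2.22, 2.22, 2.79, 3.14, 3.14, 3.14].

INTERFACE

Orientations are given as [roll, pitch, yaw] about the fixed x, y, z axes, in that order (R = Rz(yaw) Ry(pitch) Rx(roll)).
In Python, from rig import r gives the robot as it stands. The module is installed in compiled form; this text tells all that it offers.
- The arm moves only by the tool apply_moves, never from a script. Its argument "targets" is a list that holds one entry, the list of rows, each a list of 7 numbers: the gripper's target within -1 to 1 (fully open at 1, half-way at 0, shut at -1), then the shift along the tool's x, y, z in cm, then the turn, a rotation vector about the tool's x, y, z in degrees. A call has 1 to 8 rows; each row is the pose to reach, as a shift and turn from the pose measured when the call began, along the tool's axes at that moment; what a row does not reach only later rows make up. A row lasts 1/10 s, in which the tool goes at most 50 mm and 8.59 degrees, less where a joint would pass 70% of its speed; a pose out of reach is approached as far as the arm can. A call with a gripper value outside its range is refused whole. The fingers move at their own pace and stop on an object; "newtons" is the grip in N (left out, the last holds). Time passes only in rows, so rows that repeat a pose let the fingers close. It gives the time, the measured TCP pose, the force and the opening at its end, in the units of the state.
- r.sense(): the state, without advancing time (a new reading comes with each control period).
- r.grab_frame(name): name is "scene" or "top" or "wrist"; returns a dict with "pixels" (480x640x3 uint8, red, green, blue), "fov_y" (degrees; the focal length in pixels is half the picture's height over the tangent of half this angle, whatever the lens; pixels are square), "cx", "cy" (the principal point, pixels), "R" (3x3) and "t" (3): a world point X has camera coordinates R X + t; the wrist camera has in their place "mount" (4x4, takes a point from camera to tool coordinates, whose origin is the TCP and whose axes are the tool frame's). Camera axes: x right, y down, z forward; pixel columns grow to the right and rows downward; lengths in mm; the calibration is good to about 2 mm. A picture is of the moment at which its call begins: read the wrist's pose just before it. There is no depth.
- r.sign_off(): hands the job in, once; it reports no verdict.
The state is a dict: "clock": time; "qpos": joint angles; "qvel": joint speeds; "joint_efforts": joint torques, N m; "eef_pos": TCP position; "tcp_rot": TCP orientation; "contact_force": force on the tool from outside, world axes, zero at the start; "wrist_torque": the same for the moment, N m; "opening": opening from 0.0 (shut) to 1.0 (fully open).
Only numpy, scipy, OpenCV 4.12 (cv2) and the standard library are available. Lean on these libraries where they do the work, as an engineer would, in place of code of your own. Each camera call takes 0.05 s, during which the arm holds its last target. There are 200 camera calls.

TASK

Sort the five mixed truffles onto the three tasting boards by the colour of their topping, whatever the colour of the shell: each goes to the board whose rails and spots have that colour, one truffle to a spot, centred on it and standing upright on its flat foot (the white board keeps one spot free). Leave the tin and the stamp standing where they are.

Things in the scene. Friction and masses are not known exactly. Their poses are not given: they have to be found in the camera images.
- truffle_dark_yellow: Truffle with a dark brown shell and a yellow fleck of topping: a ball 28 mm across, 25 mm high, with a flat foot, about 13 g; the fleck (some 9 mm long) lies on the shoulder, some 8 mm off the centre, on the side towards the robot at the start. Widest, 28 mm, some 11 mm above its foot. Origin at the centre of its underside, z up at the start.
- truffle_milk_red: Truffle with a milk brown shell and a red fleck of topping: a ball 28 mm across, 25 mm high, with a flat foot, about 13 g; the fleck (some 9 mm long) lies on the shoulder, some 8 mm off the centre, on the side towards the robot at the start. Widest, 28 mm, some 11 mm above its foot. Origin at the centre of its underside, z up at the start.
- truffle_dark_white: Truffle with a dark brown shell and a white fleck of topping: a ball 28 mm across, 25 mm high, with a flat foot, about 13 g; the fleck (some 9 mm long) lies on the shoulder, some 8 mm off the centre, on the side towards the robot at the start. Widest, 28 mm, some 11 mm above its foot. Origin at the centre of its underside, z up at the start.
- truffle_pink_yellow: Truffle with a pink shell and a yellow fleck of topping: a ball 28 mm across, 25 mm high, with a flat foot, about 13 g; the fleck (some 9 mm long) lies on the shoulder, some 8 mm off the centre, on the side towards the robot at the start. Widest, 28 mm, some 11 mm above its foot. Origin at the centre of its underside, z up at the start.
- truffle_pink_red: Truffle with a pink shell and a red fleck of topping: a ball 28 mm across, 25 mm high, with a flat foot, about 13 g; the fleck (some 9 mm long) lies on the shoulder, some 8 mm off the centre, on the side towards the robot at the start. Widest, 28 mm, some 11 mm above its foot. Origin at the centre of its underside, z up at the start.
- board_yellow: Fixed dark wood board, yellow end rails, rib and spots. Flat top 72 (its x) by 150 mm (its y), 8 mm above the bench; yellow rails 8 mm thick, 8 mm high over the top, at y = +-71 mm; rib 5 mm thick, 6 mm high at y = 0; long sides (x = +-36 mm) rimless. In the middle of each of its two bays a flat yellow spot, 30 mm across, at x = 0, y = +-35 mm. Origin: centre of its underside, on the bench.
- board_red: Fixed dark wood board, red end rails, rib and spots. Flat top 72 (its x) by 150 mm (its y), 8 mm above the bench; red rails 8 mm thick, 8 mm high over the top, at y = +-71 mm; rib 5 mm thick, 6 mm high at y = 0; long sides (x = +-36 mm) rimless. In the middle of each of its two bays a flat red spot, 30 mm across, at x = 0, y = +-35 mm. Origin: centre of its underside, on the bench.
- board_white: Fixed dark wood board, white end rails, rib and spots. Flat top 72 (its x) by 150 mm (its y), 8 mm above the bench; white rails 8 mm thick, 8 mm high over the top, at y = +-71 mm; rib 5 mm thick, 6 mm high at y = 0; long sides (x = +-36 mm) rimless. In the middle of each of its two bays a flat white spot, 30 mm across, at x = 0, y = +-35 mm. Origin: centre of its underside, on the bench.
- pastille_tin: Bystander: round tin, wine red with a gold-coloured lid, 70 mm across, 36 mm high, loose. Origin at the centre of its underside.
- stamp: Bystander: wooden hand stamp standing on its 25 x 34 mm foot, 59 mm high, loose. Origin at the centre of its underside.
Not all that is in view belongs to the job. What is shaped like the truffle_dark_white but orange is not meant. Leave any green look-alike of the truffle_pink_yellow alone.

How it is judged (in metres and radians):
At the end, for the whole second after the job is handed in: Each truffle is on the board with rails of its topping's colour, no two on one spot: origin within 13 mm of a spot's centre along the board's x and its y, foot on the board (4 to 12 mm above its underside), upright within 0.25 rad, at rest (under 0.02 m/s) (z of truffle_dark_yellow in the frame of board_yellow between 0.004 and 0.012 m and angle between each of truffle_dark_yellow, truffle_milk_red, truffle_dark_white, truffle_pink_yellow, truffle_pink_red's own z axis and vertical below 0.25 rad and linear speed of each of truffle_dark_yellow, truffle_milk_red, truffle_dark_white, truffle_pink_yellow, truffle_pink_red below 0.02 m/s and z of truffle_milk_red in the frame of board_red between 0.004 and 0.012 m and z of truffle_dark_white in the frame of board_white between 0.004 and 0.012 m and z of truffle_pink_yellow in the frame of board_yellow between 0.004 and 0.012 m and z of truffle_pink_red in the frame of board_red between 0.004 and 0.012 m and ((x of truffle_dark_yellow in the frame of board_yellow between -0.013 and 0.013 m and y of truffle_dark_yellow in the frame of board_yellow between 0.022 and 0.048 m and x of truffle_pink_yellow in the frame of board_yellow between -0.013 and 0.013 m and y of truffle_pink_yellow in the frame of board_yellow between -0.048 and -0.022 m) or (x of truffle_dark_yellow in the frame of board_yellow between -0.013 and 0.013 m and y of truffle_dark_yellow in the frame of board_yellow between -0.048 and -0.022 m and x of truffle_pink_yellow in the frame of board_yellow between -0.013 and 0.013 m and y of truffle_pink_yellow in the frame of board_yellow between 0.022 and 0.048 m)) and ((x of truffle_milk_red in the frame of board_red between -0.013 and 0.013 m and y of truffle_milk_red in the frame of board_red between 0.022 and 0.048 m and x of truffle_pink_red in the frame of board_red between -0.013 and 0.013 m and y of truffle_pink_red in the frame of board_red between -0.048 and -0.022 m) or (x of truffle_milk_red in the frame of board_red between -0.013 and 0.013 m and y of truffle_milk_red in the frame of board_red between -0.048 and -0.022 m and x of truffle_pink_red in the frame of board_red between -0.013 and 0.013 m and y of truffle_pink_red in the frame of board_red between 0.022 and 0.048 m)) and ((x of truffle_dark_white in the frame of board_white between -0.013 and 0.013 m and y of truffle_dark_white in the frame of board_white between 0.022 and 0.048 m) or (x of truffle_dark_white in the frame of board_white between -0.013 and 0.013 m and y of truffle_dark_white in the frame of board_white between -0.048 and -0.022 m))); the robot touches nothing.
It fails at once if the tin is moved more than 15 mm or tipped (distance of pastille_tin from where it was at the start of the episode above 0.015 m or angle between pastille_tin's own z axis and vertical above 0.3 rad).
It fails at once if the stamp is moved more than 15 mm or tipped (distance of stamp from where it was at the start of the episode above 0.015 m or angle between stamp's own z axis and vertical above 0.3 rad).
It also fails if it takes over 112 s, if anything falls off the work surface, if the arm or the gripper's body presses on something with over 40 N, if the wrist force passes 120 N, or if a joint passes its speed limit or range.

## Working session

There is one attempt and no reset: what is moved stays moved. The work goes in short steps, Python scripts to look and compute and a tool call to move; the robot and the scene stay as the last step left them, time stands still between calls to the robot, and variables do not carry over. Pictures are saved under pics/ and viewed, about 12 in all and at most 16, crops included, and the job is handed in when it is done.

Besides the shell and the picture viewer there is one more tool, called after ">>>" as name(argument=value, ...), one argument or row to a line, values as JSON. apply_moves: Moves the arm, as the interface text tells. Its arguments: {"type":"object","properties":{"targets":{"type":"array"},"newtons":{"type":"number"}},"required":["targets"]}

```bash
mkdir -p pics; python3 - <<'E'
from rig import r
import cv2,numpy as np
print(r.sense())
for n in("scene","top","wrist"):
    f=r.grab_frame(n); cv2.imwrite(f"pics/{n}0.png",f["pixels"][...,::-1])
    print(n,{k:(np.round(v,4).tolist() if k!="pixels" else 0) for k,v in f.items()})
E
```

```text
{'clock': 0.0, 'qpos': array([ 1.22160777e+00,  3.53632425e-01,  1.63417825e+00,  4.55394512e-06,
        1.15521328e+00, -2.37813976e-03]), 'qvel': array([-0.00040828, -0.00124663, -0.00127503, -0.00042691,  0.00200899,
        0.00048525]), 'joint_efforts': array([ 4.77775520e-04, -6.05244541e+01, -3.42063081e+01,  1.42502613e-04,
        9.58588847e-03,  3.98285181e-06]), 'eef_pos': array([212.25007852, 587.31813895, 230.55263459]), 'tcp_rot': array([-3.14158509e+00,  1.43129243e-03,  1.22398408e+00]), 'contact_force': array([ 0.85196365,  0.03108613, -0.46762239]), 'wrist_torque': array([-0.00121327,  0.02901659, -0.01010462]), 'opening': 0.9976950388976302}
scene {'pixels': 0, 'fov_y': 56.6493, 'cx': 324.8094, 'cy': 240.1243, 'R': [[-0.7673, -0.6412, -0.0089], [-0.3989, 0.4882, -0.7762], [0.5021, -0.5921, -0.6304]], 't': [366.7863, 218.3757, 641.5868]}
top {'pixels': 0, 'fov_y': 52.6405, 'cx': 314.7092, 'cy': 239.6291, 'R': [[0.0125, -0.9999, -0.009], [-0.9953, -0.0116, -0.0963], [0.0962, 0.0102, -0.9953]], 't': [0.8849, 491.2274, 948.2102]}
wrist {'pixels': 0, 'fov_y': 64.0841, 'cx': 315.3925, 'cy': 238.1209, 'mount': [[1.0, -0.0004, -0.0016, -0.9947], [0.0009, 0.9553, 0.2956, -74.7828], [0.0014, -0.2956, 0.9553, -144.2646], [0.0, 0.0, 0.0, 1.0]]}
```

View pics/top0.png

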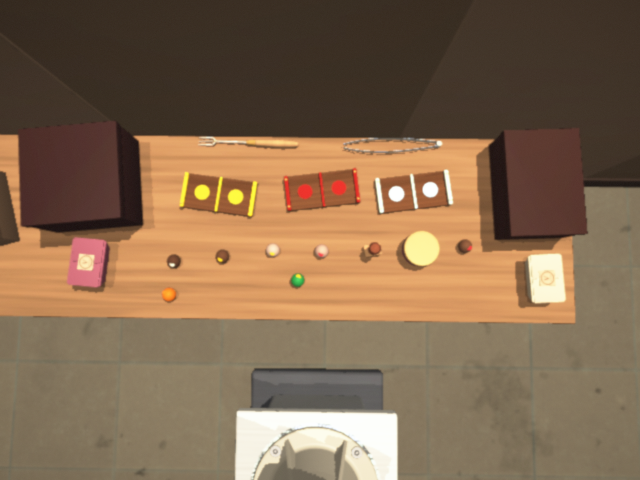

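View pics/scene0.png

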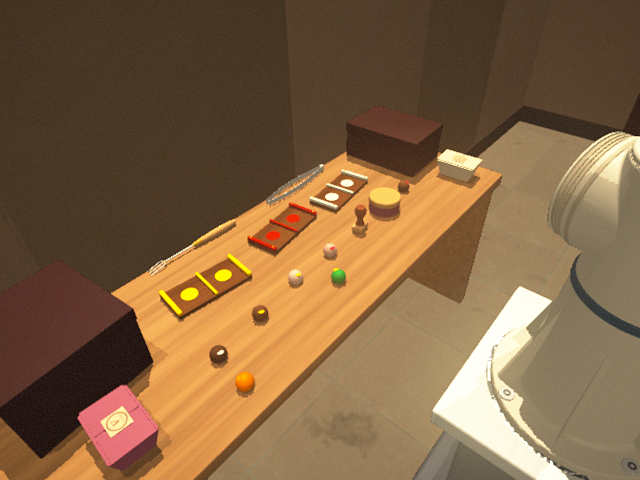

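The top view shows these candidates:
- dark_white (173,261)
- dark_yellow (222,256)
- pink_yellow (272,250)
- pink_red (321,251)
- milk_red (465,246), next to the tin (421,249)

The orange ball (169,294) and green ball (298,280) are look-alikes, so I'll leave them. The stamp is at (373,250). Next I'll measure positions in both views and confirm with a crop.

```bash
cat >h.py <<'E'
import cv2,numpy as np
from rig import r
def cam(f):
    F=240/np.tan(np.radians(f["fov_y"]/2)); return F
def ray(f,uv):
    F=cam(f); d=np.array([(uv[0]-f["cx"])/F,(uv[1]-f["cy"])/F,1.])
    if "mount" in f:
        M=f["T"]@f["mount"]; R=M[:3,:3]; return M[:3,3],R@d
    R=np.array(f["R"]); return -R.T@np.array(f["t"]),R.T@d
def plane(f,uv,z):
    o,d=ray(f,uv); return o+d*(z-o[2])/d[2]
def wrist():
    from scipy.spatial.transform import Rotation as Ro
    s=r.sense(); f=r.grab_frame("wrist"); T=np.eye(4)
    T[:3,:3]=Ro.from_euler("xyz",s["tcp_rot"]).as_matrix(); T[:3,3]=s["eef_pos"]; f["T"]=T
    f["mount"]=np.array(f["mount"]); return f
def blob(f,seed,rad,thr=30):
    """centroid of the pixels near seed unlike the surrounding wood"""
    lab=cv2.cvtColor(f["pixels"],cv2.COLOR_RGB2LAB).astype(float)
    y,x=np.mgrid[:480,:640]; d=np.hypot(x-seed[0],y-seed[1])
    ring=(d>rad)&(d<rad*1.6); ref=np.median(lab[ring],0)
    m=((np.linalg.norm((lab-ref)*[.7,1,1],axis=2)>thr)&(d<rad)).astype(np.uint8)
    c=max(cv2.findContours(m,0,2)[0],key=cv2.contourArea)
    return cv2.minEnclosingCircle(c),cv2.boundingRect(c)
E
python3 - <<'E'
from h import *
t=r.grab_frame("top"); s=r.grab_frame("scene")
T=dict(dw=(173,261),dy=(222,256),py=(272,250),pr=(321,251),mr=(465,246))
S=dict(dw=(218,354),dy=(260,313),py=(295,277),pr=(330,250),mr=(404,186))
for k in T:
    (a,ra),b=blob(t,T[k],12); (c,rc),e=blob(s,S[k],15)
    print(k,np.round(a,1),round(ra,1),b[2:],plane(t,a,12.5).round(1),'| scene',np.round(c,1),round(rc,1),e[2:],plane(s,c,12.5).round(1))
px=t["pixels"]; hsv=cv2.cvtColor(px,cv2.COLOR_RGB2HSV)
for n,seeds in dict(yellow=[(202,192),(236,197)],red=[(305,192),(339,187)],white=[(396,194),(430,190)]).items():
    P=[]
    for x,y in seeds:
        w=px[y-12:y+13,x-12:x+13].astype(int); m=(w.max(2)>130).astype(np.uint8)
        n_,l,st,ce=cv2.connectedComponentsWithStats(m); i=l[12,12]
        P.append(plane(t,ce[i]+[x-12,y-12],8)); 
    print(n,st[i],[p.round(1).tolist() for p in P],np.linalg.norm(P[0]-P[1]).round(1),np.degrees(np.arctan2(*(P[0]-P[1])[:2])).round(1))
for n,p,z in(("tin",(421,249),36),("stamp",(374,249),50)): print(n,plane(t,p,z).round(0))
a=cv2.resize(px[225:305,155:335],None,fx=4,fy=4,interpolation=2); b=cv2.resize(px[225:305,340:490],None,fx=4,fy=4,interpolation=2)
b=cv2.copyMakeBorder(b,0,0,0,120,0)
cv2.imwrite("pics/crop.png",np.vstack([a[:, :720],b[:, :720]])[:600,:,::-1])
E
```

```text
dw [173.5 261.2] 7.3 (14, 15) [445.2 292.   12.5] | scene [218.  356.3] 11.4 (19, 23) [442.1 297.1  12.5]
dy [222.1 256.6] 7.7 (15, 16) [455.6 193.9  12.5] | scene [260.5 315.2] 10.4 (17, 21) [451.8 198.5  12.5]
py [272.5 249.3] 5.0 (9, 10) [471.7  92.1  12.5] | scene [294.5 278.2] 9.2 (14, 19) [468.5  97.3  12.5]
pr [318.5 254. ] 6.3 (12, 11) [463.2  -1.1  12.5] | scene [330.6 251.7] 8.5 (13, 16) [464.5  -1.7  12.5]
mr [463.5 246.5] 7.9 (16, 15) [ 481.8 -293.5   12.5] | scene [404. 186.] 14.9 (29, 28) [ 481.4 -295.6   12.5]
yellow [  0   0  25  25 625] [[588.6, 240.3, 8.0], [578.9, 169.9, 8.0]] 71.1 7.8
red [  0   0  25  25 625] [[590.8, 28.2, 8.0], [602.0, -41.6, 8.0]] 70.7 -9.1
white [  0   0  25  25 625] [[588.7, -158.6, 8.0], [597.7, -228.3, 8.0]] 70.3 -7.4
tin [ 474. -203.   36.]
stamp [ 472. -109.   50.]
```

View pics/crop.png

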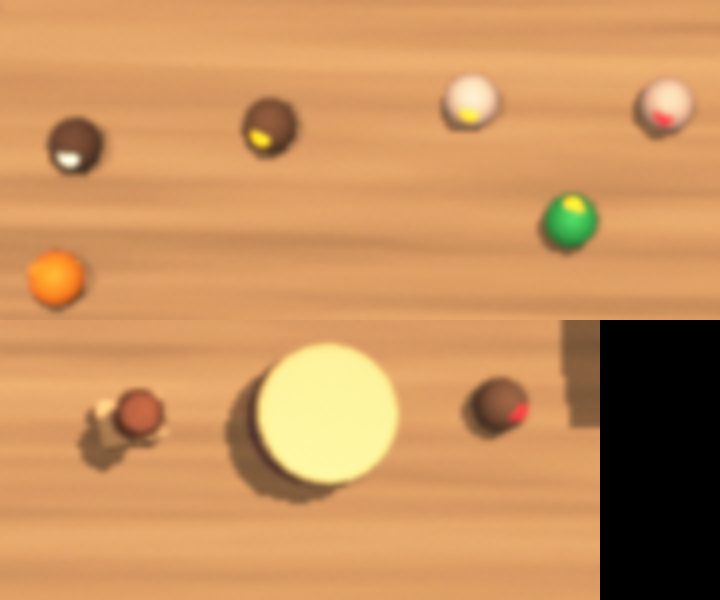

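The crop confirms all five. Crop pixels:
- white fleck on dark (76,145)
- yellow on dark (270,127)
- yellow on pink (470,101)
- red on pink (665,105)
- red on brown (499,404)

Orange and green are decoys. Now I'll turn the jaws to world x and hover over dark_white.

>>> apply_moves(
  targets=[
    [[0.3,-2.5,4,1.2,0,0,8.5],[0.3,-5,8,2.5,0,0,17],[0.3,-7.5,12,3.7,0,0,25.5],[0.3,-10,16,5,0,0,34],[0.3,-12.5,20,6.2,0,0,42.5],[0.3,-15,24,7.5,0,0,51],[0.3,-17.3,28,8.8,0,0,59.5],[0.3,-19.6,31.7,9.0,0,0,68]],
  ],
)

```text
clock: 1.05
eef_pos: [444.2, 293.3, 139.8]
tcp_rot: [3.14, 0.002, 0.031]
contact_force: [-0.2, 0.1, 0.1]
opening: 0.648
```

>>> apply_moves(
  targets=[
    [[0.3,0,0,0,0,0,4],[0.3,0,0,0,0,0,4]],
  ],
)

```text
clock: 1.25
eef_pos: [444.8, 292.0, 139.5]
tcp_rot: [3.14, 0.002, -0.043]
contact_force: [-0.2, 0.5, 0.2]
opening: 0.653
```

```bash
python3 - <<'E'
from h import *
f=wrist(); t=r.grab_frame("top"); s=r.sense(); print(s["clock"],s["eef_pos"],s["tcp_rot"],s["opening"])
cv2.imwrite("pics/w1.png",f["pixels"][...,::-1])
px=t["pixels"].astype(int)
for n,seeds in dict(yellow=[(202,192),(236,197)],red=[(305,192),(339,187)],white=[(396,194),(430,190)]).items():
    P=[]
    for x,y in seeds:
        w=px[y-12:y+13,x-12:x+13]; R,G,B=w[...,0],w[...,1],w[...,2]
        m=dict(yellow=(G>130)&(B<90),red=(R>130)&(G<60),white=B>130)[n].astype(np.uint8)
        _,l,st,ce=cv2.connectedComponentsWithStats(m); i=l[12,12]; P.append(plane(t,ce[i]+[x-12,y-12],8)); print(st[i],end='')
    print(n,[p.round(1).tolist() for p in P],np.linalg.norm(P[0]-P[1]).round(1))
E
```

```text
1.35 [444.06996158 293.50450894 139.78335195] [ 3.14001933e+00  1.78669742e-03 -3.66848508e-02] 0.649932388966912
[  4   4  16  16 200][  4   4  16  16 204]yellow [[588.9, 241.1, 8.0], [580.1, 171.5, 8.0]] 70.2
[  5   5  14  13 143][  5   6  13  13 135]red [[592.4, 28.7, 8.0], [601.6, -40.3, 8.0]] 69.6
[  4   4  17  16 202][  4   4  17  16 201]white [[589.9, -158.6, 8.0], [599.3, -228.0, 8.0]] 70.0
```

View pics/w1.png

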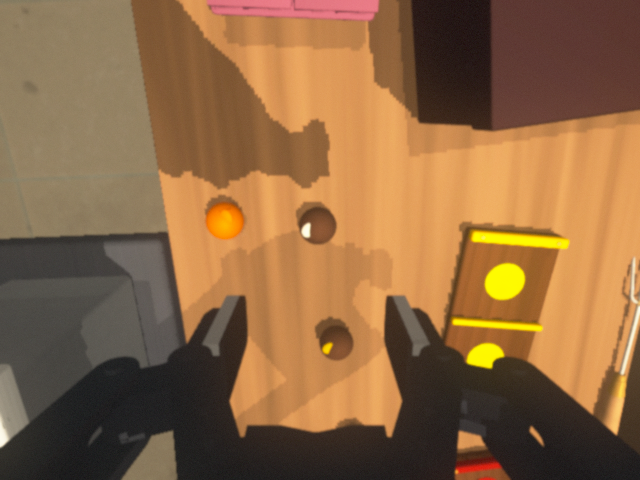

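The wrist view shows dark_white at (318,226), dark_yellow at (337,343), the orange decoy at (225,221), and the yellow spots at (505,281) and (487,357).

```bash
cat >>h.py <<'E'
def meas(f,seed,rad=34,thr=30,z=12.5):
    (c,ra),b=blob(f,seed,rad,thr); uv=np.array([b[0]+b[2]/2-.5,b[1]+b[3]/2-.5])
    return uv,b[2:],plane(f,uv,z).round(1)
E
python3 - <<'E'
from h import *
f=wrist()
print(meas(f,(318,226)),meas(f,(337,343)))
for p in((505,281),): print(plane(f,p,8).round(1))
E
```

```text
(array([317., 225.]), (39, 43), array([445.2, 293.2,  12.5])) (array([334., 340.]), (39, 43), array([455.4, 196.3,  12.5]))
[590.1 241.3   8. ]
```

>>> apply_moves(
  targets=[
    [[0.3,0.1,0,4,0,0,-2],[0.3,0.1,0,8,0,0,-2],[0.3,0.1,0,11,0,0,-2],[0.3,0.1,0,13,0,0,-2],[0.3,0.1,0,13.7,0,0,-2],[0.3,0.1,0,13.7,0,0,-2]],
  ],
)

```text
clock: 2.0
eef_pos: [443.9, 294.1, 2.3]
tcp_rot: [3.139, 0.003, 0.001]
contact_force: [0.4, 0.3, 0.4]
opening: 0.648
```

>>> apply_moves(
  targets=[
    [[-0.6,0,0,0,0,0,0],[-0.6,0,0,0,0,0,0],[-0.6,0,0,0,0,0,0],[-0.6,0,0,0,0,0,0],[-0.6,0,0,0,0,0,0]],
  ],
  newtons=20,
)

```text
clock: 2.5
eef_pos: [444.5, 294.8, 3.6]
tcp_rot: [3.141, 0.001, 0.001]
contact_force: [-2.4, 1.9, 7.3]
opening: 0.297
```

>>> apply_moves(
  targets=[
    [[-0.6,0,0,-1,0,0,0],[-0.6,0,0,-4,0,0,0],[-0.6,0,0,-8,0,0,0],[-0.6,0,0,-8,0,0,0]],
  ],
)

```text
clock: 2.9
eef_pos: [447.6, 296.7, 89.0]
tcp_rot: [-3.138, -0.006, 0.001]
contact_force: [-0.3, 0.2, 0.3]
opening: 0.297
```

```bash
python3 - <<'E'
from h import *
f=wrist(); print(r.sense()["eef_pos"],r.sense()["opening"])
cv2.imwrite("pics/w2.png",f["pixels"][...,::-1])
E
```

```text
[446.60029622 296.00148263  86.97844829] 0.2967241996793913
```

View pics/w2.png

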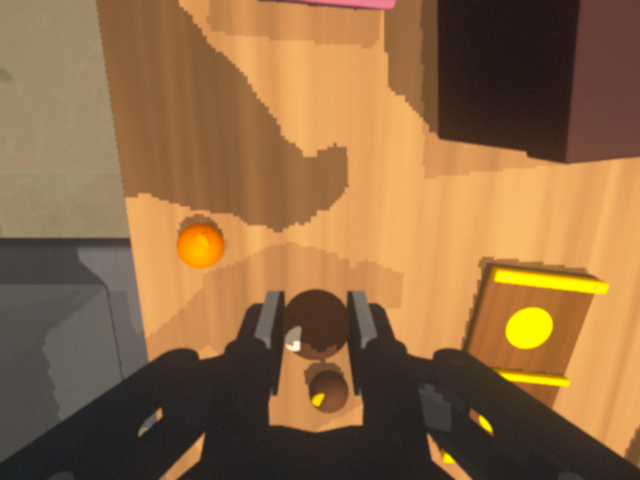

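The dark_white truffle is held between the pads at (316,325), still upright, with its fleck at (292,340). I'll carry it to the near white spot (589.9,-158.6).

>>> apply_moves(
  targets=[
    [[-0.6,1.4,4.5,0,0,0,0],[-0.6,2.9,9.1,0,0,0,0],[-0.6,4.3,13.6,0,0,0,0],[-0.6,5.7,18.1,0,0,0,0],[-0.6,7.2,22.7,0,0,0,0],[-0.6,8.6,27.2,0,0,0,0],[-0.6,10,31.7,0,0,0,0],[-0.6,11.4,36.2,0,0,0,0]],
  ],
)

```text
clock: 3.75
eef_pos: [560.6, -67.9, 86.0]
tcp_rot: [-3.139, -0.003, 0.001]
contact_force: [1.0, 0.8, 1.1]
opening: 0.298
```

>>> apply_moves(
  targets=[
    [[-0.6,1.4,4.4,0,0,0,0],[-0.6,2.4,7.5,0,0,0,0],[-0.6,2.9,8.9,0,0,0,0],[-0.6,2.9,8.9,0,0,0,0],[-0.6,2.9,8.9,0,0,0,0]],
  ],
)

```text
clock: 4.25
eef_pos: [588.9, -156.0, 85.3]
tcp_rot: [-3.138, -0.002, 0.0]
contact_force: [-0.1, 0.6, 0.3]
opening: 0.291
```

```bash
python3 - <<'E'
from h import *
f=wrist(); print(r.sense()["eef_pos"],r.sense()["tcp_rot"])
cv2.imwrite("pics/w3.png",f["pixels"][...,::-1])
E
```

```text
[ 588.87555264 -155.58751709   85.41126653] [-3.13814413e+00 -1.74123945e-03  1.36002439e-03]
```

View pics/w3.png

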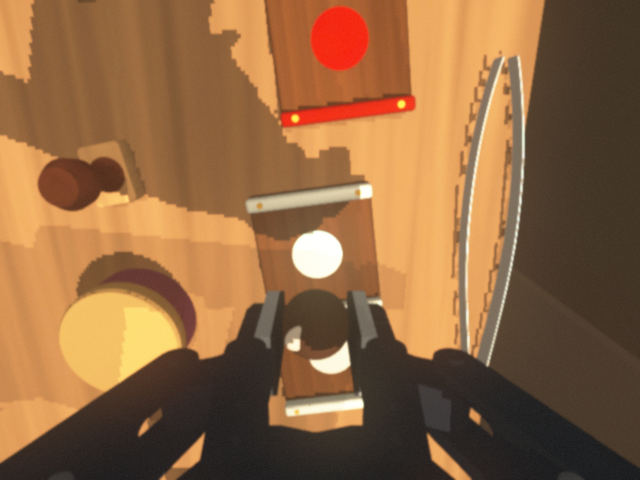

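The truffle is held above the board. The near white spot shows at (317,254) and the near red spot at (340,38). I'll check the spots against the wrist calibration.

```bash
python3 - <<'E'
from h import *
f=wrist(); print(plane(f,(317,254),8).round(1),plane(f,(332,356),8).round(1),plane(f,(340,38),8).round(1))
s=r.sense(); z=s["eef_pos"][2]; print("held",meas(f,(316,325),36,30,z+9), plane(f,(316,325),z+9))
E
```

```text
[ 590.2 -160.1    8. ] [ 600.3 -232.4    8. ] [602.  -40.7   8. ]
held (array([316. , 324.5]), (71, 52), array([ 589.4, -159.2,   94.6])) [ 589.35826233 -159.38922718   94.56682859]
```

>>> apply_moves(
  targets=[
    [[-0.6,0.1,0.2,3.5,0,0,0],[-0.6,0.1,0.2,5.5,0,0,0],[-0.6,0.1,0.2,6.8,0,0,0],[-0.6,0.1,0.2,7.2,0,0,0],[-0.6,0.1,0.2,7.3,0,0,0],[-0.6,0.1,0.2,7.3,0,0,0]],
  ],
)

```text
clock: 4.95
eef_pos: [590.7, -157.0, 13.3]
tcp_rot: [-3.139, -0.003, 0.002]
contact_force: [-1.1, -0.2, -0.3]
opening: 0.297
```

>>> apply_moves(
  targets=[
    [[-0.6,0,0,0.1,0,0,0],[-0.6,0,0,0.15,0,0,0],[0.1,0,0,0.1,0,0,0],[0.3,0,0,0,0,0,0],[0.3,0,0,0,0,0,0],[0.3,0,0,-2,0,0,0],[0.3,0,0,-5,0,0,0],[0.3,0,0,-9,0,0,0]],
  ],
)

```text
clock: 5.75
eef_pos: [589.1, -157.0, 102.8]
tcp_rot: [-3.138, 0.0, 0.002]
contact_force: [0.9, -0.4, 0.1]
opening: 0.653
```

```bash
python3 - <<'E'
from h import *
f=wrist(); t=r.grab_frame("top"); print(r.sense()["eef_pos"],r.sense()["tcp_rot"])
a=f["pixels"][150:450,200:440]; b=cv2.resize(t["pixels"][170:230,370:460],(450,300),interpolation=2)
cv2.imwrite("pics/w4.png",np.hstack([a,b])[...,::-1])
E
```

```text
[ 593.76549726 -158.26466417  108.47507679] [-3.14072136e+00 -1.09843493e-02  2.12016678e-03]
```

View pics/w4.png

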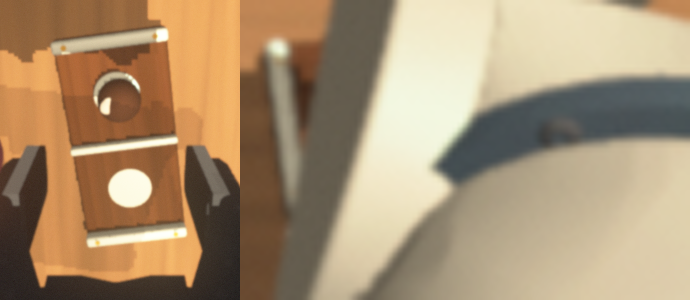

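The truffle is upright on the white spot: ball at (121,99) in the crop, with the spot's rim visible above and left of it. I'll check the numbers, then go for milk_red, which is nearest.

```bash
python3 - <<'E'
from h import *
f=wrist(); s=r.sense(); print(s["eef_pos"],s["tcp_rot"])
(c,_),b=blob(f,(321,249),26,40);print(b,plane(f,(321,249.5),20.5).round(1)) 
g=r.grab_frame("scene")
for n,p in dict(a=(347,163),b=(420,178)).items(): print(n,plane(g,p,0).round())
t=r.grab_frame("top"); print(plane(t,(492,240),0).round(),plane(t,(492,240),120).round())
E
```

```text
[ 592.48287932 -157.86753892  106.21764733] [-3.14000780e+00 -8.39539062e-03  2.22549479e-03]
(296, 242, 6, 17) [ 598.5 -163.7   20.5]
a [ 666. -316.    0.]
b [ 480. -370.    0.]
[ 497. -356.    0.] [ 485. -313.  120.]
```

```bash
python3 - <<'E'
from h import *
f=wrist(); s=r.sense(); print(s["eef_pos"],s["tcp_rot"])
cv2.imwrite("pics/w5.png",cv2.resize(f["pixels"][190:370,240:400],None,fx=3.3,fy=3.3,interpolation=2)[...,::-1])
E
```

```text
[ 589.75575587 -157.15288287  102.50775317] [-3.13821738e+00 -1.77709980e-03  2.21815403e-03]
```

View pics/w5.png

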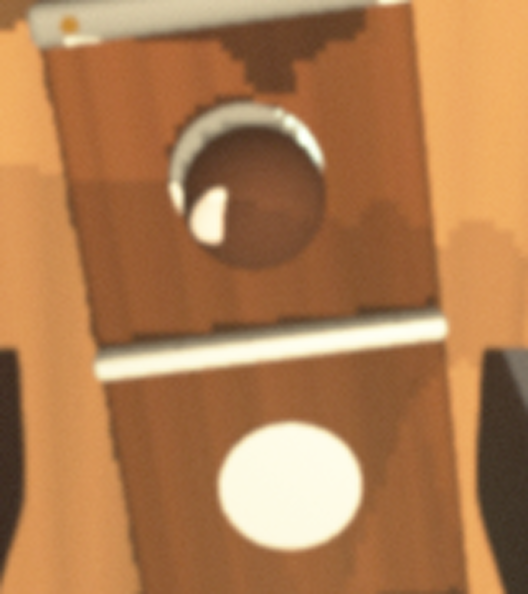

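```bash
python3 - <<'E'
from h import *
f=wrist(); print(r.sense()["eef_pos"],plane(f,(317.6,249.4),20.5).round(1),plane(f,(314.8,241.8),8).round(1),plane(f,(240+290/3.3,190+486/3.3),8).round(1))
E
```

```text
[ 589.6045705  -157.08881325  102.16689378] [ 591.4 -160.3   20.5] [ 589.7 -159.3    8. ] [ 599.  -230.3    8. ]
```

dark_white is within 2 mm of the spot. Next is milk_red: I'll stop short of it to see its clearance from the dark box.

>>> apply_moves(
  targets=[
    [[0.3,-2.5,2,-2,0,0,0],[0.3,-5,4,-4,0,0,0],[0.3,-7.5,6,-5,0,0,0],[0.3,-9.5,8,-5,0,0,0],[0.3,-10.7,9,-5,0,0,0],[0.3,-10.7,9,-5,0,0,0],[0.3,-10.7,9,-5,0,0,0]],
  ],
)

```text
clock: 6.8
eef_pos: [482.7, -247.2, 151.0]
tcp_rot: [-3.137, -0.0, 0.001]
contact_force: [-0.2, -0.2, -0.7]
opening: 0.648
```

```bash
python3 - <<'E'
from h import *
f=wrist(); print(r.sense()["eef_pos"],r.sense()["tcp_rot"])
cv2.imwrite("pics/w6.png",f["pixels"][...,::-1])
E
```

```text
[ 483.1349333  -247.00186273  151.13089718] [-3.13742716e+00 -6.77159985e-04  2.16909606e-03]
```

View pics/w6.png

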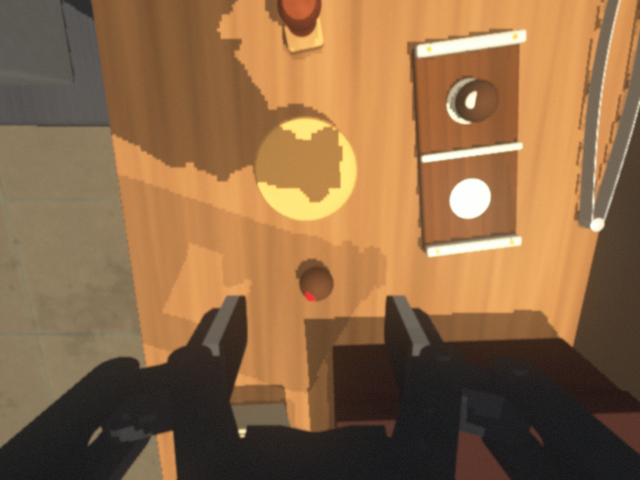

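The picture shows milk_red at (316,283) with its red fleck at (310,296), and the tin at (306,168). The box's base edge is at row 345 from column 333, and its top edge is near row 420.

```bash
python3 - <<'E'
from h import *
f=wrist(); print(meas(f,(316,283),26)); b=plane(f,(333,345),0); print(b.round())
for z in(60,80,100,120,140): print(z,plane(f,(335,420),z).round())
E
```

```text
(array([313.5, 280. ]), (38, 43), array([ 481.9, -295.1,   12.5]))
[ 499. -362.    0.]
60 [ 498. -389.   60.]
80 [ 497. -370.   80.]
100 [ 496. -352.  100.]
120 [ 494. -334.  120.]
140 [ 493. -316.  140.]
```

>>> apply_moves(
  targets=[
    [[0.3,0,3,3,0,0,0],[0.3,0,4.9,6,0,0,0],[0.3,0,4.9,10,0,0,0],[0.3,0,4.9,13.3,0,0,0],[0.3,0,4.9,14.7,0,0,0],[0.3,0,4.9,14.7,0,0,0]],
  ],
)

```text
clock: 7.5
eef_pos: [482.8, -294.0, 2.1]
tcp_rot: [-3.135, 0.002, 0.004]
contact_force: [-0.9, -0.3, -0.3]
opening: 0.647
```

>>> apply_moves(
  targets=[
    [[-0.6,0,0,0,0,0,0],[-0.6,0,0,0,0,0,0],[-0.6,0,0,0,0,0,0],[-0.6,0,0,0,0,0,0],[-0.6,0,0,0,0,0,0]],
  ],
)

```text
clock: 8.0
eef_pos: [484.0, -294.5, 3.6]
tcp_rot: [-3.137, -0.0, 0.004]
contact_force: [0.8, 2.1, 7.5]
opening: 0.294
```

>>> apply_moves(
  targets=[
    [[-0.6,0,0,-1,0,0,0],[-0.6,0,0,-4,0,0,0],[-0.6,0,0,-8,0,0,0],[-0.6,0,0,-9,0,0,0],[-0.6,0,0,-9,0,0,0]],
  ],
)

```text
clock: 8.5
eef_pos: [485.3, -295.8, 96.2]
tcp_rot: [-3.139, -0.004, 0.003]
contact_force: [-0.2, 0.4, -0.6]
opening: 0.295
```

>>> apply_moves(
  targets=[
    [[-0.6,2,-4.4,0,0,0,0],[-0.6,4,-8.7,0,0,0,0],[-0.6,6,-13.1,0,0,0,0],[-0.6,8,-17.5,0,0,0,0],[-0.6,10,-21.8,0,0,0,0],[-0.6,11.6,-25.6,0,0,0,0],[-0.6,11.6,-25.6,0,0,0,0],[-0.6,11.6,-25.6,0,0,0,0]],
  ],
)

```text
clock: 9.3
eef_pos: [599.6, -38.4, 95.9]
tcp_rot: [-3.139, -0.002, 0.006]
contact_force: [-0.9, -0.1, -0.4]
opening: 0.291
```

```bash
cat >>h.py <<'E'
def red(f,seed,rad=40,col="red"):
    h=cv2.cvtColor(f["pixels"],cv2.COLOR_RGB2HSV).astype(int); y,x=np.mgrid[:480,:640]
    m=(h[...,1]>180)&(h[...,2]>150)&(((h[...,0]<5)|(h[...,0]>175)) if col=="red" else (abs(h[...,0]-29)<5))
    m&=np.hypot(x-seed[0],y-seed[1])<rad; ys,xs=np.nonzero(m); return m.sum(),(xs.mean(),ys.mean())
E
python3 - <<'E'
from h import *
f=wrist(); s=r.sense(); print(s["eef_pos"],s["tcp_rot"],s["opening"])
for k in(("held",(316,324),s["eef_pos"][2]+9),): print(k[0],meas(f,k[1],36,30,k[2]))
cv2.imwrite("pics/w7.png",f["pixels"][...,::-1])
E
```

```text
[599.31253946 -39.40025745  96.034457  ] [-3.13935244e+00 -1.66039322e-03  4.37724757e-03] 0.2937901510247172
held (array([316. , 318.5]), (71, 58), array([600.1, -39.3, 105. ]))
```

View pics/w7.png

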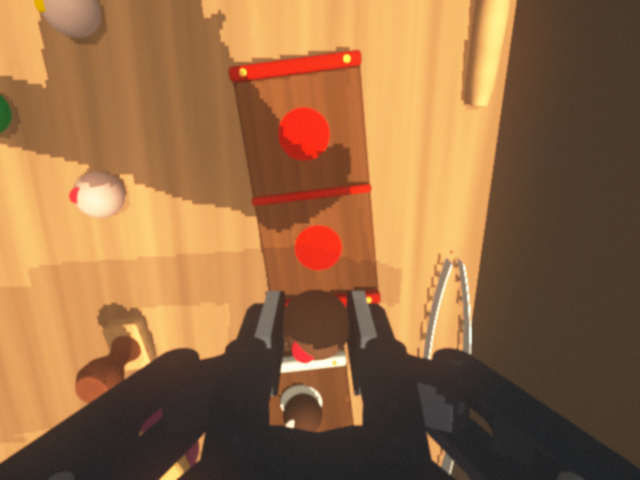

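milk_red is held at (316,323). The target red spot is at (318,247) and the far one at (304,134). pink_red is at (98,194), green at (3,114).

>>> apply_moves(
  targets=[
    [[-0.6,0.2,0,4,0,0,0],[-0.6,0.2,0,6.8,0,0,0],[-0.6,0.2,0,7.9,0,0,0],[-0.6,0.2,0,8.3,0,0,0],[-0.6,0.2,0,8.4,0,0,0],[-0.6,0.2,0,8.4,0,0,0]],
  ],
)

```text
clock: 9.95
eef_pos: [602.2, -39.7, 13.1]
tcp_rot: [-3.139, -0.003, 0.004]
contact_force: [-0.3, 0.1, -0.2]
opening: 0.294
```

>>> apply_moves(
  targets=[
    [[-0.6,0,0,0.1,0,0,0],[0.1,0,0,0.1,0,0,0],[0.3,0,0,0,0,0,0],[0.3,0,0,0,0,0,0],[0.3,0,0,-3,0,0,0],[0.3,0,0,-7,0,0,0],[0.3,0,0,-9,0,0,0],[0.3,0,0,-9,0,0,0]],
  ],
)

```text
clock: 10.75
eef_pos: [604.2, -39.9, 106.5]
tcp_rot: [-3.14, -0.009, 0.004]
contact_force: [0.7, -0.3, -0.9]
opening: 0.651
```

>>> apply_moves(
  targets=[
    [[0.3,-4.5,-1,0,0,0,0],[0.3,-9,-2,0,0,0,0],[0.3,-12.5,-3,0,0,0,0],[0.3,-13.7,-3.5,0,0,0,0],[0.3,-13.7,-3.5,0,0,0,0],[0.3,-13.7,-3.5,0,0,0,0]],
  ],
)

```text
clock: 11.35
eef_pos: [468.5, -5.5, 105.4]
tcp_rot: [-3.14, -0.011, 0.004]
contact_force: [1.3, -0.3, 0.2]
opening: 0.651
```

```bash
python3 - <<'E'
from h import *
f=wrist(); t=r.grab_frame("top"); s=r.sense(); print(s["eef_pos"],s["tcp_rot"])
print(plane(t,(321.3,251.2),12.5),plane(t,(272.5,250.2),12.5))
cv2.imwrite("pics/w8.png",f["pixels"][...,::-1])
E
```

```text
[468.90078185  -5.70354404 105.36262869] [-3.14000393 -0.01058213  0.00385699]
[468.92043729  -6.69696313  12.5       ] [469.78045653  92.07200759  12.5       ]
```

View pics/w8.png

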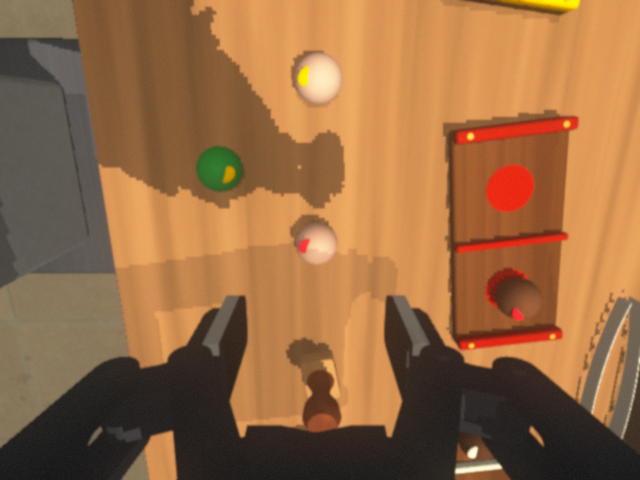

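The picture shows milk_red upright on its red spot at (519,297). pink_red is at (317,243), pink_yellow at (318,78), green at (219,168), and the stamp stands untouched at (321,385).

```bash
python3 - <<'E'
from h import *
f=wrist(); print(r.sense()["eef_pos"],plane(f,(317,243),12.5).round(1),plane(f,(318,78),12.5).round(1),plane(f,(519,298),20.5).round(1),"spot",plane(f,(511,188),8).round(1))
E
```

```text
[468.64496491  -5.70951176 105.2884589 ] [471.1  -8.3  12.5] [471.3  91.2  12.5] [604.7 -43.9  20.5] spot [594.7  27.1   8. ]
```

>>> apply_moves(
  targets=[
    [[0.3,0,0.2,4,0,0,0],[0.3,0,0.2,8,0,0,0],[0.3,0,0.2,9.6,0,0,0],[0.3,0,0.2,10.2,0,0,0],[0.3,0,0.2,10.2,0,0,0],[0.3,0,0.2,10.2,0,0,0]],
  ],
)

```text
clock: 12.1
eef_pos: [470.7, -7.7, 3.9]
tcp_rot: [-3.14, -0.011, 0.004]
contact_force: [-0.3, 0.1, -0.1]
opening: 0.654
```

>>> apply_moves(
  targets=[
    [[-0.6,0,0,0,0,0,0],[-0.6,0,0,0,0,0,0],[-0.6,0,0,0,0,0,0],[-0.6,0,0,0,0,0,0],[-0.6,0,0,0,0,0,0]],
  ],
)

```text
clock: 12.6
eef_pos: [471.6, -7.7, 5.0]
tcp_rot: [-3.14, -0.014, 0.004]
contact_force: [-0.7, 0.2, 8.4]
opening: 0.299
```

>>> apply_moves(
  targets=[
    [[-0.6,0,0,-1,0,0,0],[-0.6,0,0,-4,0,0,0],[-0.6,0,0,-8,0,0,0],[-0.6,0,0,-9,0,0,0],[-0.6,0,0,-9,0,0,0]],
  ],
)

```text
clock: 13.1
eef_pos: [471.9, -7.8, 97.2]
tcp_rot: [-3.14, -0.018, 0.004]
contact_force: [1.3, 0.2, -0.4]
opening: 0.293
```

>>> apply_moves(
  targets=[
    [[-0.6,4.5,-1.3,0,0,-1,0],[-0.6,9,-2.6,0,0,-1,0],[-0.6,11.5,-3.6,0,0,-1,0],[-0.6,12,-3.8,0,0,-1,0],[-0.6,12,-3.8,0,0,-1,0],[-0.6,12,-3.8,0,0,-1,0]],
  ],
)

```text
clock: 13.7
eef_pos: [589.7, 30.3, 98.3]
tcp_rot: [-3.14, 0.002, 0.004]
contact_force: [-1.0, 0.3, -1.1]
opening: 0.293
```

```bash
python3 - <<'E'
from h import *
f=wrist(); s=r.sense(); print(s["eef_pos"],s["tcp_rot"],s["opening"])
(c,ra),b=blob(f,(316,324),36); print(b,plane(f,(316,324),s["eef_pos"][2]+8))
n,uv=red(f,(305,250),45); print(n,uv,plane(f,uv,8))
E
```

```text
[589.78781365  30.19002293  98.57221124] [-3.14035546e+00  1.77792550e-03  3.46599802e-03] 0.29252021470526407
(286, 315, 51, 36) [590.24389718  26.46237241 106.57221124]
1564 (np.float64(319.8049872122762), np.float64(245.0645780051151)) [592.51835566  27.11537471   8.        ]
```

>>> apply_moves(
  targets=[
    [[-0.6,0.2,0,4,0,0,0],[-0.6,0.2,0,6.8,0,0,0],[-0.6,0.2,0,8,0,0,0],[-0.6,0.2,0,8.4,0,0,0],[-0.6,0.2,0,8.5,0,0,0],[-0.6,0.2,0,8.5,0,0,0]],
  ],
)

```text
clock: 14.35
eef_pos: [592.4, 30.3, 14.7]
tcp_rot: [-3.14, 0.0, 0.003]
contact_force: [0.1, 0.5, 0.8]
opening: 0.291
```

>>> apply_moves(
  targets=[
    [[-0.6,0,0,0.1,0,0,0],[0.1,0,0,0.1,0,0,0],[0.3,0,0,0,0,0,0],[0.3,0,0,0,0,0,0],[0.3,0,0,-3,0,0,0],[0.3,0,0,-7,0,0,0],[0.3,0,0,-9,0,0,0],[0.3,0,0,-9,0,0,0]],
  ],
)

```text
clock: 15.15
eef_pos: [594.6, 30.2, 108.0]
tcp_rot: [-3.14, -0.006, 0.003]
contact_force: [0.0, 0.4, 0.4]
opening: 0.651
```

>>> apply_moves(
  targets=[
    [[0.3,-4.2,-2,0,0,0,0],[0.3,-8.4,-4.2,0,0,0,0],[0.3,-11.5,-5.8,0,0,0,0],[0.3,-12.4,-6.2,0,0,0,0],[0.3,-12.4,-6.2,0,0,0,0],[0.3,-12.4,-6.2,0,0,0,0]],
  ],
)

```text
clock: 15.75
eef_pos: [471.6, 91.8, 107.4]
tcp_rot: [-3.14, -0.007, 0.004]
contact_force: [0.0, 0.2, 0.0]
opening: 0.647
```

```bash
python3 - <<'E'
from h import *
f=wrist(); s=r.sense(); print(s["eef_pos"],s["tcp_rot"])
cv2.imwrite("pics/w9.png",f["pixels"][...,::-1])
E
```

```text
[471.89844856  91.62747235 107.41330745] [-3.14000439 -0.00676064  0.00332024]
```

View pics/w9.png

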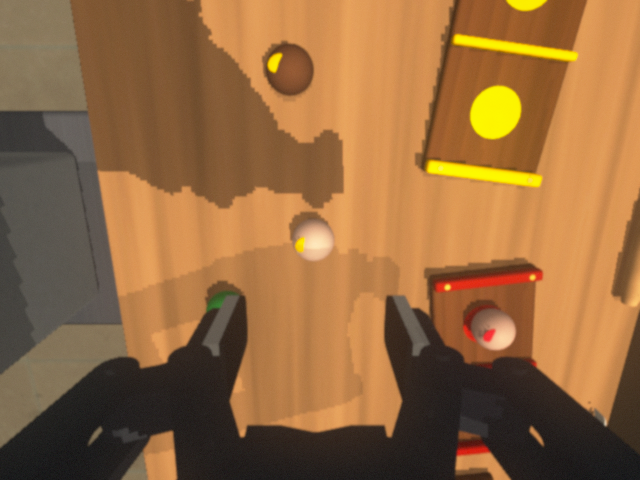

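pink_red is upright on the far red spot at (494,329). pink_yellow is at (314,240), dark_yellow at (290,69), and the green decoy at (224,300), clear of the finger path.

>>> apply_moves(
  targets=[
    [[0.3,-0.2,-0.1,4,0,-0.4,0],[0.3,-0.2,-0.1,8,0,-0.4,0],[0.3,-0.2,-0.1,9.8,0,-0.4,0],[0.3,-0.2,-0.1,10.4,0,-0.4,0],[0.3,-0.2,-0.1,10.4,0,-0.4,0],[0.3,-0.2,-0.1,10.4,0,-0.4,0]],
  ],
)

```text
clock: 16.4
eef_pos: [471.8, 92.7, 4.1]
tcp_rot: [-3.14, -0.001, 0.003]
contact_force: [-0.0, 0.2, 0.7]
opening: 0.654
```

>>> apply_moves(
  targets=[
    [[-0.6,0,0,0,0,0,0],[-0.6,0,0,0,0,0,0],[-0.6,0,0,0,0,0,0],[-0.6,0,0,0,0,0,0],[-0.6,0,0,0,0,0,0]],
  ],
)

```text
clock: 16.9
eef_pos: [472.8, 92.8, 5.2]
tcp_rot: [-3.139, -0.003, 0.003]
contact_force: [-0.0, -1.0, 7.4]
opening: 0.296
```

>>> apply_moves(
  targets=[
    [[-0.6,0,0,-1,0,0,0],[-0.6,0,0,-4,0,0,0],[-0.6,0,0,-8,0,0,0],[-0.6,0,0,-9,0,0,0],[-0.6,0,0,-9,0,0,0]],
  ],
)

```text
clock: 17.4
eef_pos: [474.0, 93.0, 97.6]
tcp_rot: [-3.139, -0.008, 0.003]
contact_force: [0.0, -0.3, -0.3]
opening: 0.293
```

>>> apply_moves(
  targets=[
    [[-0.6,3.5,-2.6,0,0,-0.4,0],[-0.6,7,-5.2,0,0,-0.4,0],[-0.6,9.8,-7.4,0,0,-0.4,0],[-0.6,10.6,-8,0,0,-0.4,0],[-0.6,10.6,-8,0,0,-0.4,0],[-0.6,10.6,-8,0,0,-0.4,0]],
  ],
)

```text
clock: 18.0
eef_pos: [577.9, 172.5, 97.4]
tcp_rot: [-3.14, 0.002, 0.003]
contact_force: [-0.8, 0.1, -0.6]
opening: 0.296
```

```bash
python3 - <<'E'
from h import *
f=wrist(); s=r.sense(); print(s["eef_pos"],s["tcp_rot"],s["opening"])
n,uv=red(f,(319,245),40,"y"); print(n,uv,plane(f,uv,8))
E
```

```text
[577.8870795  172.28732456  97.75285058] [-3.13945997e+00  1.48067395e-03  2.84372487e-03] 0.29683682684504226
1696 (np.float64(319.0253537735849), np.float64(244.13148584905662)) [580.18504577 170.26908696   8.        ]
```

Spot at about (580.2,171). The tool needs +2 mm in x, then down to z ≈ 13.5.

>>> apply_moves(
  targets=[
    [[-0.6,0.2,0,4,0,0,0],[-0.6,0.2,0,6.8,0,0,0],[-0.6,0.2,0,7.9,0,0,0],[-0.6,0.2,0,8.4,0,0,0],[-0.6,0.2,0,8.4,0,0,0],[-0.6,0.2,0,8.4,0,0,0]],
  ],
)

```text
clock: 18.65
eef_pos: [580.3, 172.5, 14.8]
tcp_rot: [-3.139, 0.0, 0.003]
contact_force: [0.4, 0.5, 0.8]
opening: 0.298
```

>>> apply_moves(
  targets=[
    [[-0.6,0,0,0.1,0,0,0],[0.1,0,0,0.1,0,0,0],[0.3,0,0,0,0,0,0],[0.3,0,0,0,0,0,0],[0.3,0,0,-3,0,0,0],[0.3,0,0,-7,0,0,0],[0.3,0,0,-9,0,0,0],[0.3,0,0,-9,0,0,0]],
  ],
)

```text
clock: 19.45
eef_pos: [582.5, 172.9, 108.2]
tcp_rot: [-3.137, -0.005, 0.003]
contact_force: [0.2, -0.8, 0.0]
opening: 0.647
```

>>> apply_moves(
  targets=[
    [[0.3,-4.5,-0.8,0,0,0,0],[0.3,-9,-1.5,0,0,0,0],[0.3,-12,-2,0,0,0,0],[0.3,-12.7,-2.2,0,0,0,0],[0.3,-12.7,-2.2,0,0,0,0],[0.3,-12.7,-2.2,0,0,0,0]],
  ],
)

```text
clock: 20.05
eef_pos: [456.6, 194.8, 107.5]
tcp_rot: [-3.137, -0.006, 0.003]
contact_force: [-0.1, -0.4, -0.4]
opening: 0.654
```

```bash
python3 - <<'E'
from h import *
f=wrist(); s=r.sense(); print(s["eef_pos"],s["tcp_rot"])
print(meas(f,(315,241),30))
cv2.imwrite("pics/w10.png",f["pixels"][...,::-1])
E
```

```text
[456.80277843 194.70345414 107.52815684] [-3.13716453e+00 -6.42223778e-03  2.46591130e-03]
(array([313. , 237.5]), (45, 50), array([455.7, 195.5,  12.5]))
```

View pics/w10.png

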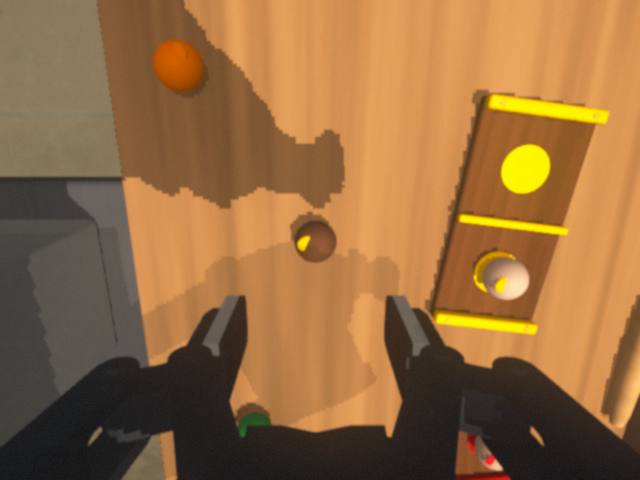

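pink_yellow is upright on its yellow spot at (503,278). dark_yellow sits centred under the tool at (316,241), and the free yellow spot is at (526,169). Descending.

>>> apply_moves(
  targets=[
    [[0.3,-0.1,0,4,0,-0.4,0],[0.3,-0.1,0,8,0,-0.4,0],[0.3,-0.1,0,9.8,0,-0.4,0],[0.3,-0.1,0,10.4,0,-0.4,0],[0.3,-0.1,0,10.4,0,-0.4,0],[0.3,-0.1,0,10.4,0,-0.4,0]],
  ],
)

```text
clock: 20.7
eef_pos: [457.6, 195.4, 4.2]
tcp_rot: [-3.137, -0.001, 0.002]
contact_force: [0.3, -0.2, 0.5]
opening: 0.652
```

>>> apply_moves(
  targets=[
    [[-0.6,0,0,0,0,0,0],[-0.6,0,0,0,0,0,0],[-0.6,0,0,0,0,0,0],[-0.6,0,0,0,0,0,0],[-0.6,0,0,0,0,0,0]],
  ],
)

```text
clock: 21.2
eef_pos: [458.6, 195.8, 5.4]
tcp_rot: [-3.136, -0.003, 0.002]
contact_force: [0.0, -0.7, 6.8]
opening: 0.295
```

>>> apply_moves(
  targets=[
    [[-0.6,0,0,-1,0,0,0],[-0.6,0,0,-4,0,0,0],[-0.6,0,0,-8,0,0,0],[-0.6,0,0,-9,0,0,0],[-0.6,0,0,-9,0,0,0]],
  ],
)

```text
clock: 21.7
eef_pos: [459.7, 195.8, 97.8]
tcp_rot: [-3.134, -0.007, 0.002]
contact_force: [-0.3, 0.1, -0.7]
opening: 0.297
```

>>> apply_moves(
  targets=[
    [[-0.6,4.5,-1.5,0,0,-0.4,0],[-0.6,9,-3.2,0,0,-0.4,0],[-0.6,12.2,-4.4,0,0,-0.4,0],[-0.6,13.1,-4.7,0,0,-0.4,0],[-0.6,13.1,-4.7,0,0,-0.4,0],[-0.6,13.1,-4.7,0,0,-0.4,0]],
  ],
)

```text
clock: 22.3
eef_pos: [588.6, 242.4, 97.8]
tcp_rot: [-3.135, 0.003, 0.002]
contact_force: [0.3, 0.2, 0.2]
opening: 0.292
```

```bash
python3 - <<'E'
from h import *
f=wrist(); s=r.sense(); print(s["eef_pos"],s["tcp_rot"],s["opening"])
n,uv=red(f,(319,245),40,"y"); print(n,uv,plane(f,uv,8))
E
```

```text
[588.62025196 242.37498124  98.15168566] [-3.13504188e+00  2.27157889e-03  2.42470055e-03] 0.2899951731294177
1682 (np.float64(315.975029726516), np.float64(245.22532699167658)) [588.92793467 239.72019799   8.        ]
```

>>> apply_moves(
  targets=[
    [[-0.6,0,0,4,0,0,0],[-0.6,0,0,6.8,0,0,0],[-0.6,0,0,7.9,0,0,0],[-0.6,0,0,8.4,0,0,0],[-0.6,0,0,8.4,0,0,0],[-0.6,0,0,8.4,0,0,0]],
  ],
)

```text
clock: 22.95
eef_pos: [589.0, 243.2, 15.4]
tcp_rot: [-3.134, 0.001, 0.002]
contact_force: [0.1, -0.3, 0.6]
opening: 0.292
```

>>> apply_moves(
  targets=[
    [[-0.6,0,0,0.1,0,0,0],[0.1,0,0,0.1,0,0,0],[0.3,0,0,0,0,0,0],[0.3,0,0,0,0,0,0],[0.3,0,0,-3,0,0,0],[0.3,0,0,-7,0,0,0],[0.3,0,0,-11,0,0,0],[0.3,0,0,-12,0,0,0]],
  ],
)

```text
clock: 23.75
eef_pos: [591.5, 243.3, 140.1]
tcp_rot: [-3.132, -0.006, 0.002]
contact_force: [-0.6, -0.1, -0.3]
opening: 0.65
```

>>> apply_moves(
  targets=[
    [[0.3,-4,-1,-2,0,0,0],[0.3,-8,-2,-4,0,0,0],[0.3,-12,-3,-6,0,0,0],[0.3,-16,-4,-8,0,0,0],[0.3,-20,-5,-8,0,0,0],[0.3,-22,-6,-8,0,0,0],[0.3,-22,-6,-8,0,0,0],[0.3,-22,-6,-8,0,0,0]],
  ],
)

```text
clock: 24.55
eef_pos: [370.9, 302.1, 219.4]
tcp_rot: [-3.132, -0.006, 0.004]
contact_force: [-0.4, 0.7, -0.2]
opening: 0.654
```

```bash
python3 - <<'E'
from h import *
t=r.grab_frame("top"); s=r.grab_frame("scene"); print(r.sense()["eef_pos"])
a=cv2.resize(t["pixels"][165:220,170:460],(800,152),interpolation=2); b=s["pixels"][160:330,140:440]; b=cv2.resize(b,(776,440),interpolation=2)
b=cv2.copyMakeBorder(b,0,0,0,24,0); cv2.imwrite("pics/w11.png",np.vstack([a,b])[...,::-1])
E
```

```text
[371.66447629 301.82328945 219.2700199 ]
```

View pics/w11.png

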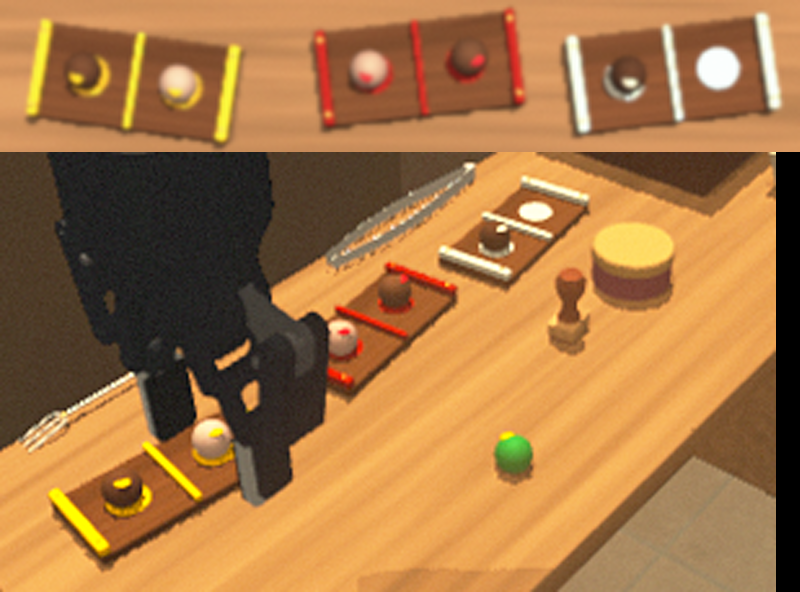

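All five truffles are upright on their spots, and the tin and stamp are standing. Crop pixels: yellow board (83,69) and (179,82), red (369,70) and (468,57), white (628,73). One last check of the offsets before handing in.

```bash
python3 - <<'E'
from h import *
t=r.grab_frame("top"); k=290/800; kv=55/152
B=[((83,69),(588.9,240.6),"dy"),((179,82),(580.1,171),"py"),((369,70),(592.5,28),"pr"),((468,57),(601.8,-40.5),"mr"),((628,73),(589.8,-159),"dw")]
for (u,v),s,n in B: print(n,(plane(t,(170+u*k,165+v*kv),20.5)[:2]-s).round(1))
print(plane(t,(421,249),36).round(), r.sense()["contact_force"].round(1)); r.sign_off()
E
```

```text
dy [1.4 0.7]
py [ 1.2 -0.9]
pr [-0.7  2.3]
mr [ 0.5 -1.9]
dw [ 1.8 -1. ]
[ 474. -203.   36.] [ 0.2 -0.   0.1]
the job is handed in; nothing more can be done
```

I sorted all five truffles by topping colour and handed the job in, at about 25 s on the robot's clock. The sign-off gives no verdict.

- **Placement:** the two yellow-topped truffles are on the yellow board and the two red-topped ones on the red board. The white-topped one is on the white board, whose other spot stays free.
- **Final check:** in the last top and scene views every truffle stood upright. In the top view each was within about 2.5 mm of its spot's centre, and the limit is 13 mm.
- **Bystanders:** the tin and the stamp looked untouched and standing in the last pictures, but I did not re-measure how far either might have moved. I did not reach for the orange and green look-alikes; the green one was still standing in the last view, which did not show the orange one.
- **Robot:** the gripper ended clear of everything, with almost no contact force.
- **Disagreements:** early scene-camera positions for the truffles differed from the top camera by up to about 6 mm, so I used the top and wrist cameras. One wrist reading, taken while the arm was still settling, put the white-topped truffle about 8 mm off. A repeat reading, once the arm had settled, put it within 2 mm.

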